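# Lock the filter cassette in its clamping fixture

## Task

The filter cassette is already lying in its nest on the clamping fixture: lock it there. With a fingertip or the outside of the fingers, push the steel clamp strap round over the cassette until it meets its stop pin, and only then push the cam lever fully down so that the strap's rubber foot presses on the cassette. Do not lift the cassette out or move it, and leave the three other things on the bench where they stand.

Things in the scene. Friction and masses are not known exactly. Their poses are not given: they have to be found in the camera images.
- fixture: Aluminium clamping fixture, fixed to the bench. Origin on the strap's upright pivot axis at bench level, z up; its -x axis points to the nest, roughly towards the robot. Base plate 12 mm high, x -140 to +45, y +-57.5 mm. Nest centre at x = -80, y = 0, wall tops 20 mm high. Pivot post of 10 mm radius at the origin.
- strap (a joint): Strap angle (rad). 0: over the cassette, along the fixture's -x, against a hard stop. Positive: swung out anticlockwise from above; at q it points along (-cos q, -sin q) in the fixture's frame. Starts at 1.0 to 1.75, limit 2.0. To close, push the side facing growing angles (near 0: the fixture's -y side). Stays where it is left; takes about 1.5 N at its end.
- strap_end (a point): Middle of the steel strap's section, 103 mm from the pivot axis; +x points back to the pivot. The strap is a flat bar 24 mm wide, underside 50 and top 62 mm above the bench (5 mm lower when clamped), ending 118 mm from the axis. A rubber foot of 18 mm diameter hangs 10.5 mm below it, 80 mm from the axis, clear of the cassette by 2 mm while the lever is up.
- stop_pin (a point): Top centre of the upright steel stop pin, 9 mm diameter, top 64 mm above the bench, at x = -40, y = +16.5 mm of the fixture, on the strap's +y side when it is over.
- lever (a joint): Cam lever angle (rad) about a level axis on top of the pivot, 78 mm above the bench. The lever turns round with the strap and points the opposite way to it. 0: fully down, level, clamped (hard stop). Positive: raised. Starts at 0.75 to 1.05, limit 1.15. Stays where it is left; takes 3 to 4 N near its end. Going down it lowers the strap by 5 mm.
- lever_end (a point): Point on the upper face of the cam lever's bright metal grip, 85 mm from the lever's axis. Grip 50 mm long, 24 wide, 13 thick, ending 107 mm from the axis. Fully down its upper face is 84.5 mm above the bench; at angle q the end is 78 + 107 sin q mm above the bench and 107 cos q mm out from the pivot axis.
- foot: Sprung round rubber foot under the strap, which presses the cassette at its centre when clamped. Its origin is not on the foot but on the pivot axis near bench level.
- cassette: Black filter cassette with a bright label-free metal plate on top, a loose block 50 x 70 x 24 mm (x, y, z), 0.16 kg, lying in the nest with 2 mm play on each side, top 36 mm above the bench. Origin: centre of its underside. To be left lying in the nest.
- lens_mount: Loose round lens in a black ring on a steel post with a round foot 56 mm in diameter, 93 mm high. Origin: centre of its underside. Leave alone.
- jar: Loose amber jar with black cap, 48 mm diameter, 65 mm high. Origin: centre of its underside. Leave alone.
- sample_box: Loose low white box with clear lid, 58 x 58 x 28 mm. Origin: centre of its underside. Leave alone.

How it is judged:
On the way, in this order (a step that is already met when the one before it is completed fails the run):
1. the strap is over the cassette at its stop (within 0.09 rad), the lever still up (above 0.5 rad) (value of joint strap below 0.09 rad and value of joint lever above 0.5 rad), for 0.2 s.
2. the lever is down (within 0.12 rad) with the strap still over (value of joint strap below 0.09 rad and value of joint lever below 0.12 rad), for 0.2 s.
At the end, for the whole second after the job is handed in: Strap within 0.09 rad of its stop over the cassette, lever within 0.12 rad of fully down, the foot pressing on the cassette with more than 1.5 N, the cassette at rest, level and within 8 mm of where it lay in the nest, the lens mount, jar and sample box upright and within 20 mm of where they stood (all of step 2 and contact force between foot and cassette above 1.5 N and linear speed of cassette below 0.02 m/s and distance of cassette from where it was at the start of the episode below 0.008 m and angle between cassette's own z axis and vertical below 0.06 rad and distance of each of lens_mount, jar, sample_box from where it was at the start of the episode below 0.02 m and angle between each of lens_mount, jar, sample_box's own z axis and vertical below 0.15 rad); the robot touches nothing.
It fails at once if the lever is pushed down (below 0.4 rad) before the strap is over (above 0.2 rad) (value of joint lever below 0.4 rad and value of joint strap above 0.2 rad).
It fails at once if the cassette is lifted, tipped or shifted by more than 10 mm (distance of cassette from where it was at the start of the episode above 0.01 m or angle between cassette's own z axis and vertical above 0.2 rad).
It fails at once if the lens mount, the jar or the sample box is lifted, tipped or shifted by more than 25 mm (distance of any of lens_mount, jar, sample_box from where it was at the start of the episode above 0.025 m or angle between any of lens_mount, jar, sample_box's own z axis and vertical above 0.3 rad).
It also fails if it takes over 45 s, if anything falls off the work surface, if the arm or the gripper's body presses on something with over 40 N, if the wrist force passes 120 N, or if a joint passes its speed limit or range.

## Robot

A 7-joint arm with a two-finger parallel gripper is mounted at the origin on the work surface. World frame = base frame: x ahead of the robot, y to its left, z up, the work surface at z = 0. Lengths are in m, angles in rad, forces in N, time in s.
With the tool pointing down it reaches from about 0.35 to 0.9 m from the base axis. Payload 8.1 kg.
Tool frame: the origin (TCP) lies midway between the tips of the shut fingers; the grasp point (between the pads) lies 19 mm behind it (manip.grip_depth is the distance from the TCP to the grasp point, in m); z points along the fingers, x is the direction in which the jaws open and shut, and the axes are right-handed (so a half turn about z gives the same grasp; the last joint's range is limited). The gripper opens to 85 mm and grips with 20 to 120 N. Pads are 22 mm wide; open, the fingers measure 114 mm over their backs; the gripper's body (76 mm by 85 mm) begins 54 mm behind the grasp point. The pads swing forward as they close: fully open they stand 13 mm farther back than shut.
Start: joints at [1.056, 0.434, 0.025, 1.573, -0.012, 1.134, -0.075], TCP at [0.25, -0.573, 0.231] pointing down, gripper open.
Joint ranges: [-2.62, 2.62], [-0.44, 2.09], [-1.27, 1.32], [0.08, 2.57], [-1.32, 4.46], [0.12, 2], [-2.74, 2.74]. Speed limits (rad/s): [2.22, 2.22, 3.01, 3.01, 3.14, 3.14, 3.14].

## Interface

Orientations are given as a unit quaternion [x, y, z, w].
In Python, from plant import manip, get_image, camera_info, order gives the robot as it stands.
- The arm moves only by the shell command python3 -m handwheel 'ROWS' [FORCE]. ROWS is JSON, a list of rows, each an object of numbers: "grip": the finger opening in mm, from 0 to 85.4; "tx", "ty", "tz": the shift along the world's x, y, z in mm; "wx", "wy", "wz": the turn, a rotation vector about the world's x, y, z in rad. In form: [{"grip": .., "tx": .., "ty": .., "tz": .., "wx": .., "wy": .., "wz": ..}, ...]. A call has 1 to 20 rows; each row is the pose to reach, as a shift and turn from the pose measured when the call began; what a row does not reach only later rows make up. A row lasts 1/10 s, in which the tool goes at most 50 mm and 8.59 degrees, less where a joint would pass 70% of its speed; a pose out of reach is approached as far as the arm can. A call with a gripper value outside its range is refused whole. The fingers move at their own pace and stop on an object; FORCE is the grip in N (left out, the last holds). Time passes only in rows, so rows that repeat a pose let the fingers close. It gives the time, the measured TCP pose, the force and the opening at its end, in the units of the state.
- manip.read_state(): the state, without advancing time (a new reading comes with each control period).
- get_image(name): name is "side" or "top" or "wrist"; returns the picture (420x560x3 uint8, red, green, blue); there is no depth.
- camera_info(name): a dict with "vertical_fov" (degrees; the focal length in pixels is half the picture's height over the tangent of half this angle, whatever the lens; pixels are square), "cx", "cy" (the principal point, pixels), "D" ([k1, k2, p1, p2, k3] as OpenCV has them; the pictures are not rectified), "world_from_camera" (4x4, takes a point from camera to world coordinates). Camera axes: x right, y down, z forward; pixel columns grow to the right and rows downward; lengths in m; the calibration is good to about 2 mm. A picture is of the moment at which its call begins: read the wrist's pose just before it. camera_info takes no time and is no camera call; for the wrist camera it gives the pose at the moment of the call.
- order.finish_job(): hands the job in, once; it reports no verdict.
The state is a dict: "t": time; "q": joint angles; "joint_vel": joint speeds; "tau": joint torques, N m; "position": TCP position; "ee_rot": TCP orientation; "wrist_force": force on the tool from outside, world axes, zero at the start; "torque": the same for the moment, N m; "opening": opening from 0.0 (shut) to 1.0 (fully open).
Only numpy, scipy, OpenCV 4.12 (cv2) and the standard library are available. Lean on these libraries where they do the work, as an engineer would, in place of code of your own. Each camera call takes 0.05 s, during which the arm holds its last target. There are 200 camera calls.

## Working session

There is one attempt and no reset: what is moved stays moved. The work goes in short steps, Python scripts to look and compute and a shell command to move; the robot and the scene stay as the last step left them, time stands still between calls to the robot, and variables do not carry over. Pictures are saved under pics/ and viewed, about 8 in all and at most 12, crops included, and the job is handed in when it is done.

```bash
mkdir -p pics; cat > h.py <<'E'
import numpy as np, cv2
from plant import manip, get_image, camera_info, order
def cam(n):
    c=camera_info(n); f=210/np.tan(np.radians(c["vertical_fov"])/2)
    return np.array([[f,0,c["cx"]],[0,f,c["cy"]],[0,0,1]]),np.array(c["D"],float),np.array(c["world_from_camera"])
def ray(n,px,c=None):
    K,D,T=c or cam(n); u=cv2.undistortPoints(np.array([[px]],float),K,D)[0,0]
    return T[:3,3],T[:3,:3]@np.array([u[0],u[1],1])
def onz(n,px,z,c=None):
    o,d=ray(n,px,c); return o+d*(z-o[2])/d[2]
def proj(n,P,c=None):
    K,D,T=c or cam(n); P=(np.atleast_2d(P)-T[:3,3])@T[:3,:3]
    return cv2.projectPoints(P,np.zeros(3),np.zeros(3),K,D)[0][:,0]
def save(n,f):
    im=get_image(n); cv2.imwrite(f,im[:,:,::-1]); return im
E
python3 - <<'E'
from h import *
for n in("top","side"): save(n,f"pics/{n}0.png"); print(n,np.round(cam(n)[2],3).tolist())
s=manip.read_state();print(s["t"],s["position"],s["ee_rot"],s["wrist_force"])
E
```

```text
top [[-0.015, -0.998, 0.056, 0.484], [-1.0, 0.014, -0.023, 0.056], [0.023, -0.056, -0.998, 0.959], [0.0, 0.0, 0.0, 1.0]]
side [[-0.659, -0.564, 0.498, 0.143], [-0.752, 0.509, -0.419, 0.384], [-0.017, -0.65, -0.76, 0.716], [0.0, 0.0, 0.0, 1.0]]
0.1 [ 0.24991569 -0.57236902  0.23058072] [ 8.36710381e-01 -5.47645157e-01 -6.36534221e-04 -3.38663487e-04] [ 0.48652166  0.34747574 -0.90347619]
```

View pics/top0.png

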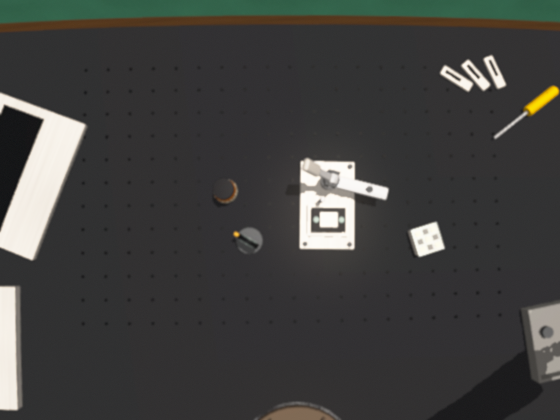

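View pics/side0.png

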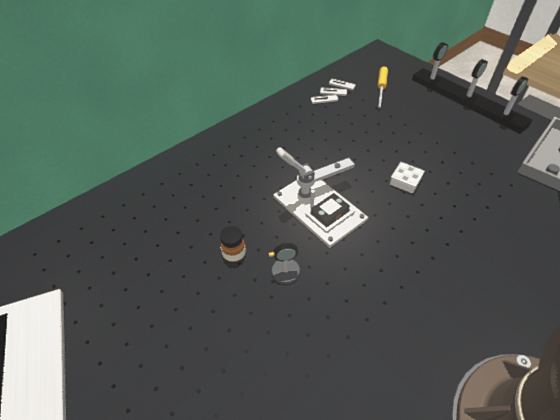

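Top view: plate corners about (300,162)–(355,249), strap pointing right (-y) to (387,190), lever pointing left to (305,164). The jar is at (226,191), the lens mount at (249,240) and the box at (427,239). I'll enlarge it next.

```bash
python3 - <<'E'
import cv2
a=cv2.imread("pics/top0.png")[140:270,270:450]
cv2.imwrite("pics/c0.png",cv2.resize(a,None,fx=4.4,fy=4.4,interpolation=cv2.INTER_CUBIC))
E
```

```text
(no output)
```

View pics/c0.png

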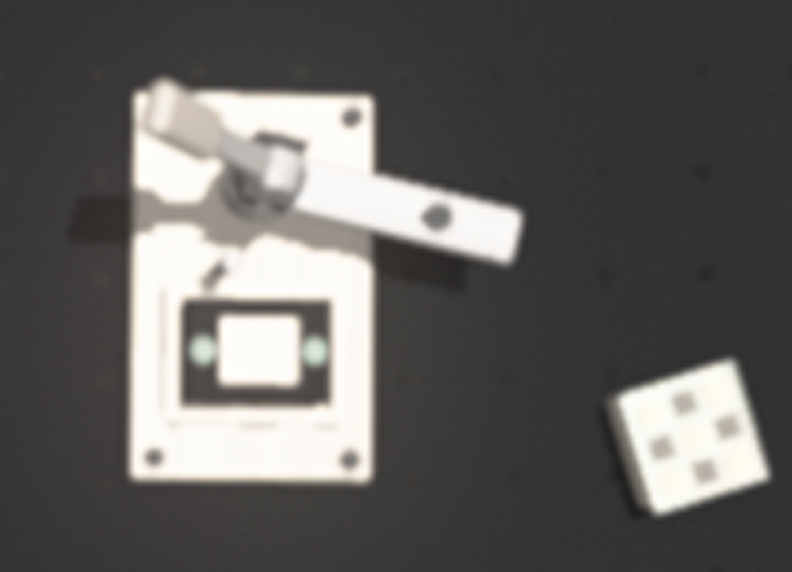

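The crop shows plate corners at (134,93), (373,96), (371,481) and (131,479). The strap end edge runs (522,210)–(512,264), and the lever end is near (155,90).

```bash
cat >> h.py <<'E'
def fit():
    up=lambda p:(270+(p[0]+.5)/4.4-.5,140+(p[1]+.5)/4.4-.5)
    c=cam("top")
    C=np.array([onz("top",up(p),.012,c)[:2] for p in [(134,93),(373,96),(371,481),(131,479)]])
    L=np.array([[.045,.0575],[.045,-.0575],[-.14,-.0575],[-.14,.0575]])
    mc,ml=C.mean(0),L.mean(0); A=C-mc;B=L-ml
    th=np.arctan2((B[:,0]*A[:,1]-B[:,1]*A[:,0]).sum(),(A*B).sum())
    R=np.array([[np.cos(th),-np.sin(th)],[np.sin(th),np.cos(th)]]); o=mc-R@ml
    S=onz("top",up((517,237)),.062,c)[:2]
    return R,o,th,S,C-(L@R.T+o)
E
python3 - <<'E'
from h import *
R,o,th,S,res=fit()
print("o",o,"th",th,"res mm",(res*1e3).round(1).tolist())
v=R.T@(S-o);print("strap end local",v,np.hypot(*v),"q",np.arctan2(-v[1],-v[0]))
for z in(.03,): print([onz("top",p,z)[:2].round(3) for p in((427,239),(226,191),(249,240))])
q=np.arctan2(-v[1],-v[0])
for r,z in ((.118,.062),(-.107*np.cos(.9),.078+.107*np.sin(.9)),(0,.078)):
    P=np.r_[o+R@(r*np.array([-np.cos(q),-np.sin(q)])),z]; print(P.round(3),proj("top",P).round(1),proj("side",P).round(1))
s=manip.read_state()
from scipy.spatial.transform import Rotation as Q
print(Q.from_quat(s["ee_rot"]).as_matrix().round(2))
E
```

```text
o [ 0.59039667 -0.07191095] th -0.026568060521784162 res mm [[0.1, 0.4], [0.6, -0.7], [-0.3, -0.0], [-0.4, 0.2]]
strap end local [-0.02656118 -0.11522311] 0.11824491973261123 q 1.3442345214091156
[array([ 0.467, -0.277]), array([0.573, 0.14 ]), array([0.471, 0.094])]
[ 0.561 -0.186  0.062] [[387.  193.4]] [[350.9 161.7]]
[ 0.607 -0.008  0.162] [[302.1 163.9]] [[276.9 154.7]]
[ 0.59  -0.072  0.078] [[331.6 178.5]] [[305.3 174. ]]
[[ 0.4  -0.92 -0.  ]
 [-0.92 -0.4   0.  ]
 [-0.    0.   -1.  ]]
```

```bash
python3 - <<'E'
from h import *
R,o,th,S,res=fit(); p0=np.array(manip.read_state()["position"])
def P(q,d,r=.1): return o+R@(r*np.array([-np.cos(q),-np.sin(q)])+d*np.array([np.sin(q),-np.cos(q)]))
a=P(1.344,.043); print("start",a,"shift mm",((a-p0[:2])*1e3).round(1),"dz",44-p0[2]*1e3)
for q in (1.344,1.1,.9,.7,.5,.3,.15,.05,0):
    b=P(q,.012+.011*abs(np.cos(q-.027))+.0145*abs(np.sin(q-.027))); print(q,b.round(4),((b-a)*1e3).round(0))
E
python3 -m handwheel '[{"grip":0,"tx":0,"ty":0,"tz":0,"wz":0},{"grip":0,"tx":30,"ty":35,"tz":0,"wz":0.12},{"grip":0,"tx":60,"ty":70,"tz":0,"wz":0.24}]'
```

```text
start [ 0.60695765 -0.17949688] shift mm [357.  392.9] dz -186.58071960650878
1.344 [ 0.5932 -0.1759] [-14.   4.]
1.1 [ 0.569  -0.1741] [-38.   5.]
0.9 [ 0.5493 -0.1679] [-58.  12.]
0.7 [ 0.5307 -0.1574] [-76.  22.]
0.5 [ 0.5143 -0.1428] [-93.  37.]
0.3 [ 0.5013 -0.1244] [-106.   55.]
0.15 [ 0.4942 -0.1087] [-113.   71.]
0.05 [ 0.491  -0.0976] [-116.   82.]
0 [ 0.4898 -0.0926] [-117.   87.]$[0]: bad value
```

```bash
python3 -m handwheel '[{"grip":0,"tx":0,"ty":0,"tz":0,"wx":0,"wy":0,"wz":0},{"grip":0,"tx":30,"ty":35,"tz":0,"wx":0,"wy":0,"wz":0.12},{"grip":0,"tx":60,"ty":70,"tz":0,"wx":0,"wy":0,"wz":0.24}]'
```

```text
t: 0.4
position: [0.3094, -0.5022, 0.2301]
ee_rot: [0.897, -0.443, -0.001, -0.0]
wrist_force: [1.9, -0.8, 0.6]
opening: 0.52
```

```bash
python3 -m handwheel '[{"grip":0,"tx":30,"ty":32,"tz":0,"wx":0,"wy":0,"wz":0.09},{"grip":0,"tx":60,"ty":64,"tz":0,"wx":0,"wy":0,"wz":0.18},{"grip":0,"tx":90,"ty":96,"tz":0,"wx":0,"wy":0,"wz":0.27},{"grip":0,"tx":120,"ty":128,"tz":0,"wx":0,"wy":0,"wz":0.36},{"grip":0,"tx":150,"ty":160,"tz":0,"wx":0,"wy":0,"wz":0.45},{"grip":0,"tx":180,"ty":192,"tz":0,"wx":0,"wy":0,"wz":0.54},{"grip":0,"tx":210,"ty":224,"tz":0,"wx":0,"wy":0,"wz":0.63},{"grip":0,"tx":240,"ty":256,"tz":0,"wx":0,"wy":0,"wz":0.72},{"grip":0,"tx":270,"ty":290,"tz":0,"wx":0,"wy":0,"wz":0.82},{"grip":0,"tx":298,"ty":322,"tz":0,"wx":0,"wy":0,"wz":0.917},{"grip":0,"tx":298,"ty":322,"tz":0,"wx":0,"wy":0,"wz":0.917},{"grip":0,"tx":298,"ty":322,"tz":0,"wx":0,"wy":0,"wz":0.917}]'
python3 - <<'E'
from h import *
a=save("side","pics/s1.png")[100:280,220:440]; cv2.imwrite("pics/s1c.png",cv2.resize(a[:,:,::-1],None,fx=3,fy=3,interpolation=cv2.INTER_CUBIC))
E
```

```text
t: 1.6
position: [0.6076, -0.1791, 0.2296]
ee_rot: [1.0, 0.001, -0.001, 0.0]
wrist_force: [-0.2, -1.0, -0.3]
opening: 0.002
```

View pics/s1c.png

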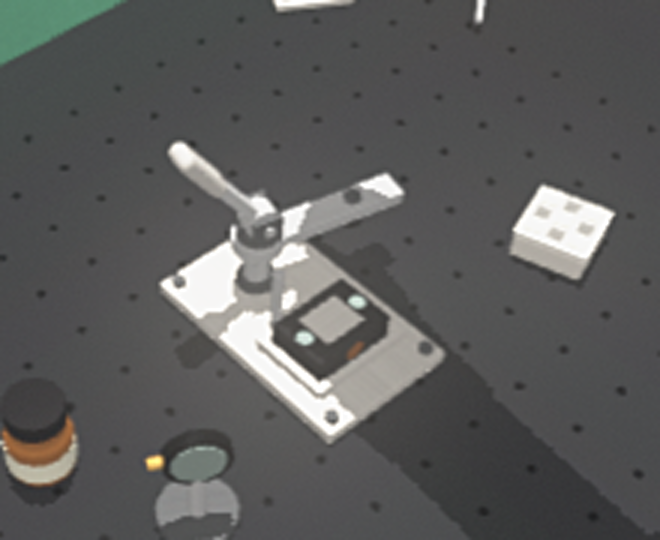

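The enlarged side view still shows the strap out and the lever up, but not the gripper. I'll check where it should appear and use the other cameras.

```bash
python3 - <<'E'
from h import *
s=manip.read_state(); print(s["t"],s["position"],s["q"],proj("side",s["position"]),proj("side",np.array(s["position"])+[0,0,.1]))
ims=[cv2.imread("pics/s1.png"),get_image("top")[:,:,::-1],get_image("wrist")[:,:,::-1]]
im=np.hstack([cv2.resize(i,(400,300)) for i in ims[:2]]); im=np.vstack([im,np.hstack([cv2.resize(ims[2],(400,300)),np.zeros((300,400,3),np.uint8)])])
cv2.imwrite("pics/m1.png",im)
E
```

```text
1.65 [ 0.60690191 -0.18079466  0.22965821] [ 0.4444952   0.48113117 -0.36084072  1.52648366  0.18006428  1.16956116
  0.04861459] [[341.61178269  89.69844367]] [[347.16273836  41.93892813]]
```

View pics/m1.png

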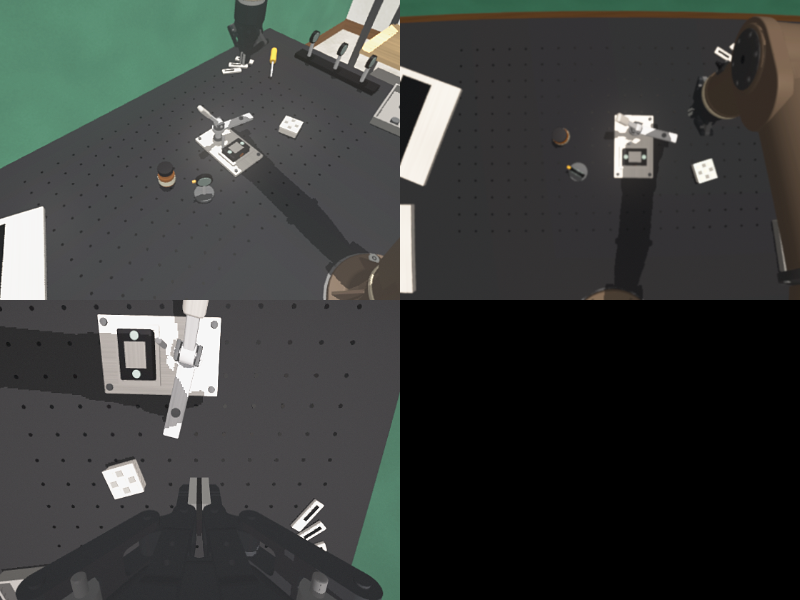

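The arm is where calibration says: side-view tip at about (336,90), as predicted. The tip is behind the strap, so I'll descend.

```bash
python3 -m handwheel '[{"grip":0,"tx":0,"ty":1,"tz":-45,"wx":0,"wy":0,"wz":0},{"grip":0,"tx":0,"ty":1,"tz":-90,"wx":0,"wy":0,"wz":0},{"grip":0,"tx":0,"ty":1,"tz":-130,"wx":0,"wy":0,"wz":0},{"grip":0,"tx":0,"ty":1,"tz":-160,"wx":0,"wy":0,"wz":0},{"grip":0,"tx":0,"ty":1,"tz":-185,"wx":0,"wy":0,"wz":0},{"grip":0,"tx":0,"ty":1,"tz":-185,"wx":0,"wy":0,"wz":0}]'
python3 - <<'E'
from h import *
a=save("wrist","pics/w2.png")
E
```

```text
t: 2.35
position: [0.6032, -0.1823, 0.0416]
ee_rot: [1.0, -0.003, -0.005, 0.001]
wrist_force: [-0.0, -1.0, 1.2]
opening: -0.001
```

View pics/w2.png

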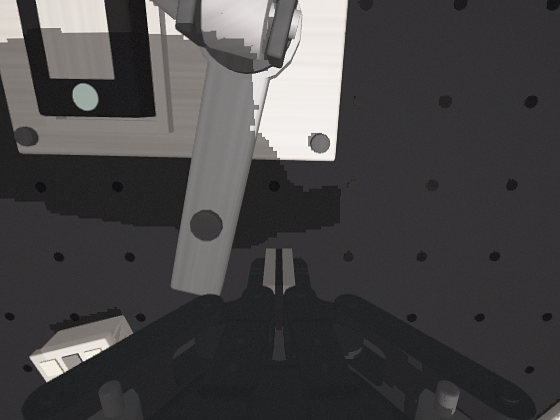

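Wrist view: the fingertips at (279,265) are clear of the strap on its outer (growing-angle) side. The strap end is at (197,292) and the box is well clear. Now I'll push along the arc.

```bash
python3 -m handwheel '[{"grip":0,"tx":-5,"ty":4,"tz":3,"wx":0,"wy":0,"wz":0},{"grip":0,"tx":-10,"ty":6,"tz":4,"wx":0,"wy":0,"wz":0},{"grip":0,"tx":-18,"ty":7,"tz":4,"wx":0,"wy":0,"wz":0},{"grip":0,"tx":-26,"ty":7,"tz":4,"wx":0,"wy":0,"wz":0},{"grip":0,"tx":-34,"ty":8,"tz":4,"wx":0,"wy":0,"wz":0},{"grip":0,"tx":-44,"ty":11,"tz":4,"wx":0,"wy":0,"wz":0},{"grip":0,"tx":-54,"ty":14,"tz":4,"wx":0,"wy":0,"wz":0},{"grip":0,"tx":-63,"ty":19,"tz":4,"wx":0,"wy":0,"wz":0},{"grip":0,"tx":-72,"ty":25,"tz":4,"wx":0,"wy":0,"wz":0},{"grip":0,"tx":-81,"ty":32,"tz":4,"wx":0,"wy":0,"wz":0},{"grip":0,"tx":-89,"ty":39,"tz":4,"wx":0,"wy":0,"wz":0},{"grip":0,"tx":-89,"ty":39,"tz":4,"wx":0,"wy":0,"wz":0}]'
python3 - <<'E'
from h import *
a=save("wrist","pics/w3.png")
b=save("side","pics/s3.png")
E
```

```text
t: 3.6
position: [0.5142, -0.1418, 0.0478]
ee_rot: [1.0, -0.002, -0.004, 0.001]
wrist_force: [0.1, 0.2, -0.2]
opening: 0.0
```

View pics/w3.png

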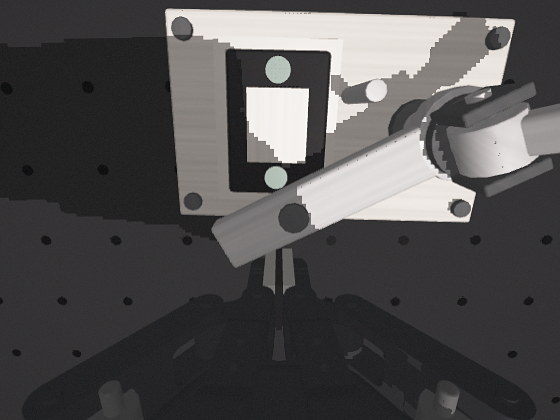

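Wrist view: the strap is pushed to about q≈0.5, with the tips on its outer side at (279,255), the pin ahead at (376,90) and the cassette undisturbed. Continuing to the stop.

```bash
python3 -m handwheel '[{"grip":0,"tx":-7,"ty":8,"tz":0,"wx":0,"wy":0,"wz":0},{"grip":0,"tx":-13,"ty":17,"tz":0,"wx":0,"wy":0,"wz":0},{"grip":0,"tx":-17,"ty":25,"tz":0,"wx":0,"wy":0,"wz":0},{"grip":0,"tx":-20,"ty":33,"tz":0,"wx":0,"wy":0,"wz":0},{"grip":0,"tx":-22,"ty":39,"tz":0,"wx":0,"wy":0,"wz":0},{"grip":0,"tx":-23,"ty":44,"tz":0,"wx":0,"wy":0,"wz":0},{"grip":0,"tx":-24,"ty":47,"tz":0,"wx":0,"wy":0,"wz":0},{"grip":0,"tx":-24,"ty":50,"tz":0,"wx":0,"wy":0,"wz":0},{"grip":0,"tx":-24,"ty":50,"tz":0,"wx":0,"wy":0,"wz":0}]'
python3 - <<'E'
from h import *
a=save("wrist","pics/w4.png")
E
```

```text
t: 4.6
position: [0.4912, -0.0938, 0.0479]
ee_rot: [1.0, -0.003, -0.004, 0.001]
wrist_force: [-0.6, -4.1, 1.9]
opening: 0.001
```

View pics/w4.png

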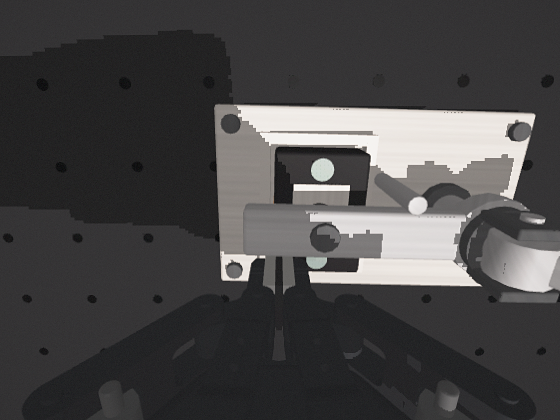

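Wrist view: the strap lies along the fixture, its edge at row 207 right at the pin (417,205). I'll press a little more to confirm the stop by force.

```bash
python3 -m handwheel '[{"grip":0,"tx":0,"ty":2,"tz":0,"wx":0,"wy":0,"wz":0},{"grip":0,"tx":0,"ty":4,"tz":0,"wx":0,"wy":0,"wz":0},{"grip":0,"tx":0,"ty":4,"tz":0,"wx":0,"wy":0,"wz":0},{"grip":0,"tx":0,"ty":4,"tz":0,"wx":0,"wy":0,"wz":0}]'
```

```text
t: 5.05
position: [0.4911, -0.0933, 0.0479]
ee_rot: [1.0, -0.005, -0.004, 0.003]
wrist_force: [-0.5, -13.9, 1.4]
opening: 0.0
```

Hard stop confirmed: 4 mm more command gave 0.5 mm of travel and 14 N. Next I'll back off, rise and move above the lever.

```bash
python3 -m handwheel '[{"grip":0,"tx":0,"ty":-12,"tz":0,"wx":0,"wy":0,"wz":0},{"grip":0,"tx":0,"ty":-30,"tz":0,"wx":0,"wy":0,"wz":0},{"grip":0,"tx":0,"ty":-30,"tz":40,"wx":0,"wy":0,"wz":0},{"grip":0,"tx":0,"ty":-30,"tz":85,"wx":0,"wy":0,"wz":0},{"grip":0,"tx":0,"ty":-30,"tz":130,"wx":0,"wy":0,"wz":0},{"grip":0,"tx":0,"ty":-30,"tz":165,"wx":0,"wy":0,"wz":0},{"grip":0,"tx":35,"ty":-10,"tz":172,"wx":0,"wy":0,"wz":0},{"grip":0,"tx":75,"ty":5,"tz":172,"wx":0,"wy":0,"wz":0},{"grip":0,"tx":110,"ty":15,"tz":172,"wx":0,"wy":0,"wz":0},{"grip":0,"tx":139,"ty":20,"tz":172,"wx":0,"wy":0,"wz":0},{"grip":0,"tx":139,"ty":20,"tz":172,"wx":0,"wy":0,"wz":0},{"grip":0,"tx":139,"ty":20,"tz":172,"wx":0,"wy":0,"wz":0}]'
python3 - <<'E'
from h import *
a=save("side","pics/s5.png")[50:260,200:480]; cv2.imwrite("pics/s5c.png",cv2.resize(a[:,:,::-1],None,fx=2.8,fy=2.8,interpolation=cv2.INTER_CUBIC))
R,o,*_=fit()
print([(q,((proj("side",np.r_[o+R@[.107*np.cos(q),0],.078+.107*np.sin(q)])[0]-[200,50])*2.8).round()) for q in(.75,.9,1.05)])
E
```

```text
t: 6.25
position: [0.6298, -0.0729, 0.219]
ee_rot: [1.0, -0.004, -0.005, 0.003]
wrist_force: [-0.2, -0.1, 0.9]
opening: -0.001
[(0.75, array([228., 223.])), (0.9, array([238., 219.])), (1.05, array([250., 218.]))]
```

View pics/s5c.png

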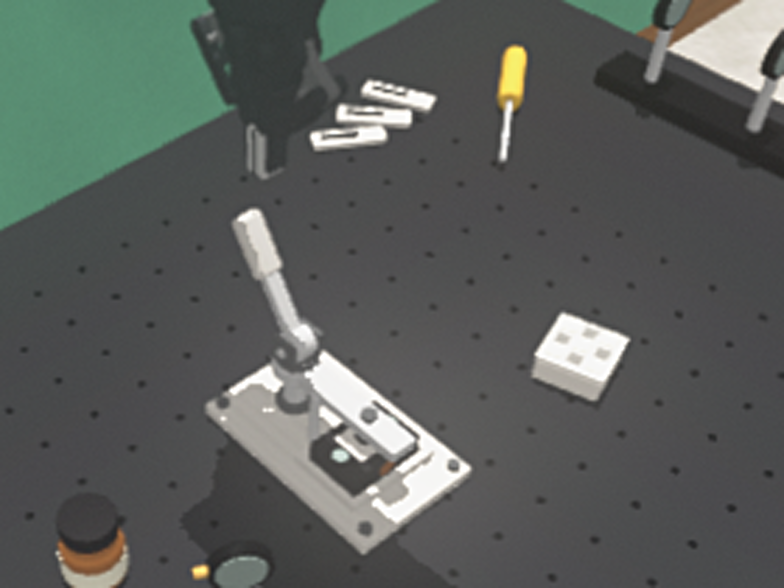

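The lever is at about 1.0 rad (end at (248,216)), the strap is over the cassette, and the tips at (263,175) are above the lever. I'll push down along its arc.

```bash
python3 -m handwheel '[{"grip":0,"tx":-7,"ty":0,"tz":-30,"wx":0,"wy":0,"wz":0},{"grip":0,"tx":-8,"ty":0,"tz":-48,"wx":0,"wy":0,"wz":0},{"grip":0,"tx":-8,"ty":0,"tz":-57,"wx":0,"wy":0,"wz":0},{"grip":0,"tx":0,"ty":0,"tz":-62,"wx":0,"wy":0,"wz":0},{"grip":0,"tx":6,"ty":0,"tz":-67,"wx":0,"wy":0,"wz":0},{"grip":0,"tx":11,"ty":0,"tz":-72,"wx":0,"wy":0,"wz":0},{"grip":0,"tx":16,"ty":0,"tz":-77,"wx":0,"wy":0,"wz":0},{"grip":0,"tx":21,"ty":-1,"tz":-82,"wx":0,"wy":0,"wz":0},{"grip":0,"tx":25,"ty":-1,"tz":-88,"wx":0,"wy":0,"wz":0},{"grip":0,"tx":29,"ty":-1,"tz":-94,"wx":0,"wy":0,"wz":0},{"grip":0,"tx":32,"ty":-1,"tz":-100,"wx":0,"wy":0,"wz":0},{"grip":0,"tx":35,"ty":-1,"tz":-107,"wx":0,"wy":0,"wz":0}]'
python3 -m handwheel '[{"grip":0,"tx":2,"ty":0,"tz":-7,"wx":0,"wy":0,"wz":0},{"grip":0,"tx":4,"ty":0,"tz":-13,"wx":0,"wy":0,"wz":0},{"grip":0,"tx":5,"ty":0,"tz":-20,"wx":0,"wy":0,"wz":0},{"grip":0,"tx":6,"ty":0,"tz":-25,"wx":0,"wy":0,"wz":0},{"grip":0,"tx":6,"ty":0,"tz":-28,"wx":0,"wy":0,"wz":0},{"grip":0,"tx":6,"ty":0,"tz":-30,"wx":0,"wy":0,"wz":0},{"grip":0,"tx":6,"ty":0,"tz":-30,"wx":0,"wy":0,"wz":0}]'
```

```text
t: 7.5
position: [0.6648, -0.0744, 0.1119]
ee_rot: [1.0, -0.005, -0.004, 0.003]
wrist_force: [0.8, -1.0, 3.3]
opening: -0.002
t: 8.2
position: [0.6711, -0.0745, 0.084]
ee_rot: [1.0, -0.005, -0.004, 0.003]
wrist_force: [-5.4, -0.4, 19.0]
opening: -0.001
```

The tip is at 84 mm with 19 N, which matches the lever's down stop. I'll hold briefly, retreat and check.

```bash
python3 -m handwheel '[{"grip":0,"tx":0,"ty":0,"tz":-2,"wx":0,"wy":0,"wz":0},{"grip":0,"tx":0,"ty":0,"tz":-2,"wx":0,"wy":0,"wz":0},{"grip":0,"tx":0,"ty":0,"tz":-2,"wx":0,"wy":0,"wz":0},{"grip":0,"tx":0,"ty":0,"tz":20,"wx":0,"wy":0,"wz":0},{"grip":0,"tx":0,"ty":0,"tz":60,"wx":0,"wy":0,"wz":0},{"grip":0,"tx":0,"ty":0,"tz":105,"wx":0,"wy":0,"wz":0},{"grip":0,"tx":0,"ty":-40,"tz":130,"wx":0,"wy":0,"wz":0},{"grip":0,"tx":0,"ty":-80,"tz":150,"wx":0,"wy":0,"wz":0},{"grip":0,"tx":0,"ty":-120,"tz":150,"wx":0,"wy":0,"wz":0},{"grip":0,"tx":0,"ty":-120,"tz":150,"wx":0,"wy":0,"wz":0},{"grip":0,"tx":0,"ty":-120,"tz":150,"wx":0,"wy":0,"wz":0}]'
python3 - <<'E'
from h import *
a=save("side","pics/s6.png")[110:290,220:440][:,:,::-1]; b=save("top","pics/t6.png")[130:280,200:460][:,:,::-1]
A=cv2.resize(a,(390,319),interpolation=cv2.INTER_CUBIC);B=cv2.resize(b,(410,237),interpolation=cv2.INTER_CUBIC)
im=np.zeros((319,800,3),np.uint8);im[:,:390]=A;im[:237,390:]=B;cv2.imwrite("pics/f6.png",im)
R,o,*_=fit()
# side crop predictions: lever end at q=0,.12 ; strap end q=0 top z .057
for q in(0,.12,.3):
  p=proj("side",np.r_[o+R@[.107*np.cos(q),0],.078+.107*np.sin(q)])[0]; print("lever",q,((p-[220,110])*390/220).round())
for q in(0,.09):
  P=np.r_[o+R@[-.118*np.cos(q),-.118*np.sin(q)],.057]
  print("strap",q,((proj("side",P)[0]-[220,110])*390/220).round(),((proj("top",P)[0]-[200,130])*410/260+[390,0]).round())
E
```

```text
t: 9.3
position: [0.67, -0.1959, 0.2329]
ee_rot: [1.0, -0.006, -0.005, 0.003]
wrist_force: [0.6, 0.0, -0.3]
opening: -0.003
lever 0 [95. 69.]
lever 0.12 [95. 61.]
lever 0.3 [97. 51.]
strap 0 [220. 181.] [595. 171.]
strap 0.09 [226. 177.] [603. 171.]
```

View pics/f6.png

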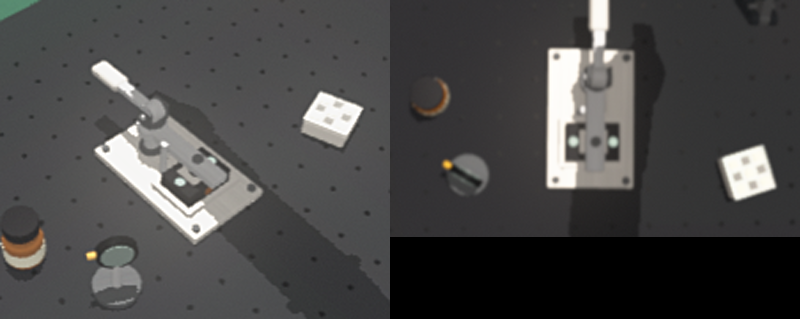

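The side view shows the lever end at about (98,68), against a prediction of (95,69) for fully down. In the top view the strap end is at (595,171), as predicted for angle 0. The cassette is in its nest and the other three objects stand upright where they were, so I'll hand in.

```bash
python3 -c "
from plant import order; print(order.finish_job())"
```

```text
the job is handed in; nothing more can be done
None
```

The cassette is clamped and the job is handed in, about 9 s into the 45 s allowed; no verdict was reported.

- **Strap:** I pushed it round with the shut fingertips until it met its stop. The last 4 mm of command moved it only 0.5 mm, at about 14 N.
- **Lever:** I then pushed it down along its arc to its hard stop, with the tip at 84 mm and 19 N, and backed the arm well clear.
- **Last checks:** In the final pictures the strap end sits where angle 0 predicts. The lever end is within about 3 px of its predicted fully-down position in the enlarged crop. The cassette is in its nest, and the lens mount, jar and box are upright and unmoved by eye.
- **Not measured:** I could not measure the foot's force on the cassette directly; I inferred it from the lever being fully down. No check failed or disagreed.

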